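Open the sprung dish chamber that holds a dish

TASK

Two identical small white chambers with clear lids stand on the table, and one of them has a petri dish inside. With a fingertip press down the release tab on the front of the chamber that holds the dish so that its lid springs up part way, then push that lid back until it rests fully open by itself, and let go of everything. Leave the other chamber shut, and do not lift or shift the dish or any of the things lying around.

Things in the scene. Friction and masses are not known exactly. Their poses are not given: they have to be found in the camera images.
- full: the chamber that holds the dish: white open box, fixed to the table, 120 (x) x 110 (y) x 46 mm high, 6 mm walls, inner floor 10 mm above the table. Origin: centre of its underside; its front (with the tab) faces its own -x, the hinge is at the back (+x), z up. Left/right place and yaw vary
- full_lid (a joint): hinge of its clear lid, rad: 0 shut and latched, grows as the lid opens upward and back; once the tab is pressed a spring pin near the hinge lifts the lid (80 g, nothing else resists but slight hinge drag) in about half a second to about 0.66 (front edge about 120 mm above the table) and holds it there; from there it must be pushed, falls back to 0.66 if let go before upright (1.57), and past upright falls on to its stop at 1.85, where it stays
- full_lid_edge (a point): middle of the front edge of that lid (edge 106 mm wide along the chamber's y, lid 5 mm thick), 117.5 mm from the hinge line; it swings with the lid
- full_lid_hinge (a point): middle of the hinge line of that lid, at chamber x = +54.5 mm, 49 mm above the table; the line runs along the chamber's y
- full_tab (a joint): rocker latch of that chamber, rad: 0 at rest, grows as the tab is pressed down, stop at 0.35; the lid comes free at about 0.24 (the tab top down about 6 mm); needs 3 to 4 N at the middle of the tab and springs back up when let go
- full_tab_top (a point): middle of the upper face of the release tab, a grey ribbed plate 38 mm wide (y) and about 30 mm long that juts from the chamber's front, 37 mm above the table, 94 mm ahead (-x) of the chamber's centre; behind it a dark steel hook of 26 mm width reaches up to 56 mm above the table over the lid's front edge. Press straight down here
- dish: covered petri dish, 60 mm across, 14 mm high, loose inside the chamber 'full'; origin at the centre of its underside. It must stay where it is
- empty: the other chamber, the same in every way but with nothing inside; origin and axes as for 'full'. Leave it shut
- empty_lid (a joint): lid of the empty chamber, as full_lid; must stay at 0
- empty_tab (a joint): release tab of the empty chamber, as full_tab; not to be pressed
- dish_out: bystander: petri dish 90 mm across, 15 mm high, lying on the table near the front edge; origin under its centre
- marker: bystander: marker pen 135 mm long, 16 mm thick, lying on the table in front of the chambers; origin under its middle, long along its own y
- dropper: bystander: dropper bottle 33 mm across, 102 mm high, standing behind the chambers; origin under its centre
- tin: bystander: flat round steel tin 114 mm across, 17 mm high, lying behind on the left; origin under its centre
- lens: bystander: hand lens 127 x 52 x 9 mm, lying on the left; origin under its middle
- forceps: bystander: curved forceps 131 x 12 x 9 mm, lying on the table in front of the chambers; origin under the middle, long along its own x

How it is judged (in metres and radians):
On the way, in this order (a step that is already met when the one before it is completed fails the run):
1. the tab is pressed and the lid of the chamber with the dish has sprung up (value of joint full_lid above 0.4 rad), for 0.1 s.
2. that lid is pushed fully open (value of joint full_lid above 1.75 rad), for 0.2 s.
At the end, for the whole second after the job is handed in: the lid of the chamber with the dish rests open on its stop (joint above 1.75 rad), its tab has sprung back, the empty chamber is shut, the dish is within 12 mm of where it was and every bystander within 30 mm (value of joint full_lid between 1.75 and 1.95 rad and velocity of joint full_lid below 0.05 rad/s and value of joint each of full_tab, empty_lid, empty_tab below 0.05 rad and distance of dish from where it was at the start of the episode below 0.012 m and linear speed of dish below 0.02 m/s and distance of each of dish_out, marker, dropper, tin, lens, forceps from where it was at the start of the episode below 0.03 m); the robot touches nothing.
It fails at once if the empty chamber is opened or its tab pressed (value of joint empty_lid above 0.1 rad or value of joint empty_tab above 0.15 rad).
It fails at once if the dish is shifted or lifted (distance of dish from where it was at the start of the episode above 0.012 m).
It fails at once if a bystander is shifted, lifted or knocked over (distance of any of dish_out, marker, dropper, tin, lens, forceps from where it was at the start of the episode above 0.03 m or angle between dropper's own z axis and vertical above 0.5 rad).
It also fails if it takes over 40 s, if anything falls off the work surface, if the arm or the gripper's body presses on something with over 40 N, if the wrist force passes 120 N, or if a joint passes its speed limit or range.

ROBOT

A 6-joint arm with a two-finger parallel gripper is mounted at the origin on a cart in front of the work surface, level with it; the furniture and walls round the work are solid. World frame = base frame: x ahead of the robot, y to its left, z up, the work surface at z = 0. Lengths are in mm, angles in rad, forces in N, time in s.
With the tool pointing down it reaches from about 350 to 975 mm from the base axis. Payload 7.1 kg.
Tool frame: the origin (TCP) lies at the very end of the fingers, on their centre line; the grasp point (between the pads) lies 19 mm behind it; z points along the fingers, y is the line along which they close (so a half turn about z gives the same grasp; the last joint's range is limited). The gripper opens to 88 mm and grips with 3 to 60 N. Pads are 20 mm wide; open, the fingers measure 115 mm over their backs; the gripper's body (75 mm by 178 mm) begins 61 mm behind the grasp point.
Start: joints at [-0.019, 0.423, 1.63, -0, 1.089, -0.019], TCP at [624.984, 0.026, 189.175] pointing down, gripper open.
Joint ranges: [-3, 3], [-0.9, 2.11], [0.09, 2.58], [-1.31, 4.45], [0.11, 2.69], [-2.54, 2.54]. Speed limits (rad/s): [2.39, 2.39, 3.01, 3.14, 3.14, 3.14].

INTERFACE

Orientations are given as a rotation vector (axis times angle).
In Python, from workcell import sensors, imaging, close_job gives the robot as it stands. The module is installed in compiled form; this text tells all that it offers.
- The arm moves only by the tool servo_tool, never from a script. Its argument "steps" is a list of rows, each a list of 3 entries, a list of its own where there are three numbers: the shift along the world's x, y, z in m, then the turn, a rotation vector about the world's x, y, z in degrees, then the opening, from -1 (shut) to 1 (fully open). A call has exactly 8 rows; each row shifts and turns the commanded pose from where the row before left it; what a row does not reach is not made up. A row lasts 1/12 s, in which the tool goes at most 41.7 mm and 7.16 degrees, less where a joint would pass 70% of its speed; a pose out of reach is approached as far as the arm can. A call is refused whole if a number of a shift passes 0.0417 or a number of a turn 7.16, either way. A call with a gripper value outside its range is refused whole. The fingers move at their own pace and stop on an object; the grip force is fixed at half the most. Time passes only in rows, so rows that do not move let the fingers close, or fill a call up. It gives the time, the measured TCP pose, the force, the opening and the grip force at its end, in the units of the state.
- sensors.get_obs(): the state, without advancing time (a new reading comes with each control period).
- imaging.get_image(name): name is "scene" or "side" or "wrist"; returns a dict with "color" (420x560x3 uint8, blue, green, red), "range_z" (420x560 float32, mm along the optical axis (not along the pixel's ray), 0 where there is no reading), "vertical_fov" (degrees; the focal length in pixels is half the picture's height over the tangent of half this angle, whatever the lens; pixels are square), "cx", "cy" (the principal point, pixels), "k1" (the pictures are not rectified: a ray, as slopes to the right and down, at radius r is drawn at 1 + k1 r^2 times it, then the intrinsics apply), "rvec" (rotation vector, rad) and "tvec" (3), from world to camera coordinates, as OpenCV has them; the wrist camera has in their place "tool_from_camera" (4x4, takes a point from camera to tool coordinates, whose origin is the TCP and whose axes are the flange's). Camera axes: x right, y down, z forward; pixel columns grow to the right and rows downward; lengths in mm; the calibration is good to about 2 mm. A picture is of the moment at which its call begins: read the wrist's pose just before it.
- close_job(): hands the job in; it is judged then, once.
The state is a dict: "t": time; "qpos": joint angles; "qvel": joint speeds; "joint_torque": joint torques, N m; "ee_pos": TCP position; "orientation": TCP orientation; "ft_force": force on the tool from outside, world axes, zero at the start; "moment": the same for the moment, N m; "width": finger opening in mm; "grasp_force": force on a finger pad.
Only numpy, scipy, OpenCV 4.12 (cv2) and the standard library are available. Lean on these libraries where they do the work, as an engineer would, in place of code of your own. Each camera call takes 0.05 s, during which the arm holds its last target. There are 200 camera calls.

## Working session

There is one attempt and no reset: what is moved stays moved. The work goes in short steps, Python scripts to look and compute and a tool call to move; the robot and the scene stay as the last step left them, time stands still between calls to the robot, and variables do not carry over. Pictures are saved under pics/ and viewed, at most 10 in all, crops included, and the job is handed in when it is done.

Besides the shell and the picture viewer there is one more tool, called after ">>>" as name([rows], argument=value, ...), one row to a line, values as JSON. servo_tool: Moves the arm, as the interface text tells. Its arguments: {"type":"object","properties":{"steps":{"type":"array"}},"required":["steps"]}

```bash
mkdir -p pics
cat > h.py <<'E'
import numpy as np, cv2
from workcell import sensors, imaging, close_job
def cam(n):
    o=sensors.get_obs(); d=imaging.get_image(n); h,w=d["color"].shape[:2]
    f=h/2/np.tan(np.radians(d["vertical_fov"])/2)
    K=np.array([[f,0,d["cx"]],[0,f,d["cy"]],[0,0,1]]); D=np.array([d["k1"],0,0,0.])
    if n=="wrist":
        T=np.eye(4);T[:3,:3]=cv2.Rodrigues(np.array(o["orientation"],float))[0];T[:3,3]=o["ee_pos"]
        M=T@np.array(d["tool_from_camera"])
    else:
        R=cv2.Rodrigues(np.array(d["rvec"],float))[0]; M=np.eye(4);M[:3,:3]=R.T;M[:3,3]=-R.T@np.array(d["tvec"],float).ravel()
    return d,K,D,M
def rays(uv,K,D,M):
    # k1 multiplies the undistorted radius: same as OpenCV's model
    n=cv2.undistortPoints(np.array(uv,float).reshape(-1,1,2),K,D)[:,0]
    return np.c_[n,np.ones(len(n))]@M[:3,:3].T, M[:3,3]
def plane(uv,z,C):
    r,o=rays(uv,*C[1:]); return o+r*((z-o[2])/r[:,2])[:,None]
def depth(uv,C):
    r,o=rays(uv,*C[1:]); uv=np.array(uv,int).reshape(-1,2); return o+r*C[0]["range_z"][uv[:,1],uv[:,0]][:,None]
E
python3 - <<'E'
from h import *
for n in("scene","side","wrist"):
    C=cam(n); cv2.imwrite(f"pics/{n}0.png",C[0]["color"]); print(n,C[3].round(2).tolist())
E
```

```text
scene [[0.89, -0.3, 0.34, 150.48], [-0.45, -0.61, 0.65, -709.6], [0.02, -0.73, -0.68, 859.97], [0.0, 0.0, 0.0, 1.0]]
side [[1.0, -0.03, 0.04, 518.89], [-0.05, -0.74, 0.68, -678.61], [0.01, -0.68, -0.74, 898.34], [0.0, 0.0, 0.0, 1.0]]
wrist [[1.0, 0.0, -0.0, 623.75], [0.0, -0.97, -0.25, 68.37], [-0.0, 0.25, -0.97, 384.94], [0.0, 0.0, 0.0, 1.0]]
```

View pics/scene0.png

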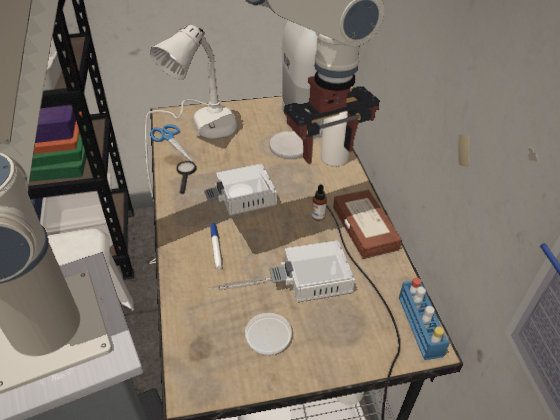

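View pics/wrist0.png

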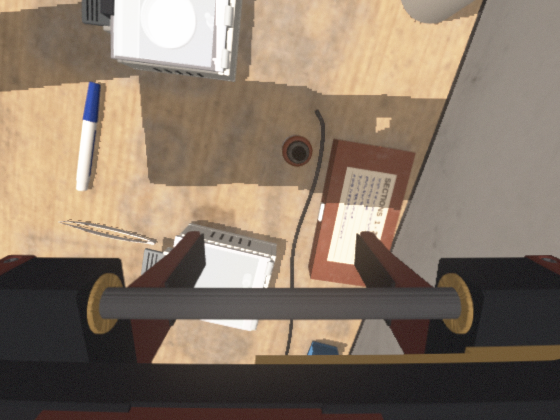

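The wrist picture shows the dish (168,20) in the left (+y) chamber, whose tab is at about (97,10). The other chamber, at (225,275), is empty. In the scene picture, the full chamber is at (247,190) with its tab at (212,193). Next, a closer crop.

Run:
```python
from h import *
a=cv2.imread("pics/scene0.png")[150:225,190:290]
cv2.imwrite("pics/crop1.png",cv2.resize(a,None,fx=7,fy=7,interpolation=cv2.INTER_CUBIC))
```

```text
(no output)
```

View pics/crop1.png

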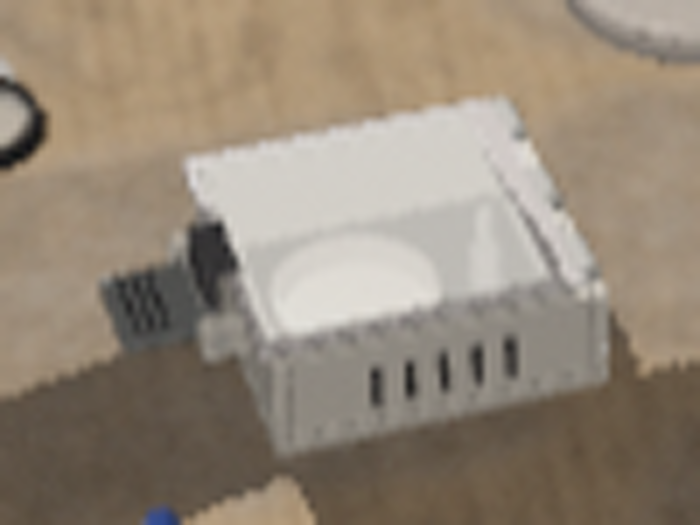

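View pics/side0.png

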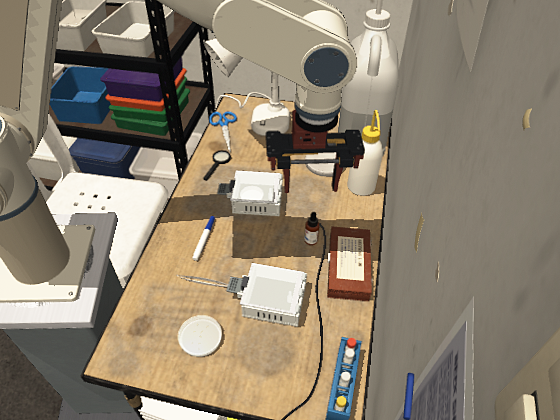

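The crop shows the tab around crop (150,308), which is scene pixel (211,194). The lid corners are at crop (188,158), (505,98), (600,290) and (270,345). The side picture agrees: dish in the left chamber, lamp base behind and left of it.

Run:
```python
from h import *
C=cam("scene")
cr=np.array([[188,158],[505,98],[600,290],[270,345]])/7+[190,150]
P=plane(cr,50,C);print("lid FL BL BR FR",P.round(0).tolist())
print([np.linalg.norm(P[i]-P[i-1]).round(1) for i in range(4)])
t=np.array([[102,285],[190,262],[203,342],[122,352],[152,308]])/7+[190,150]
print("tab",plane(t,37,C).round(0).tolist(), depth(t[4:],C).round(0))
W=cam("wrist")
print("wrist lid edge px", plane([[113,60],[233,76],[83,22]],48,W).round(0).tolist())
# obstacles higher than 60 mm in the region
for n in("scene","side"):
    S=cam(n);v,u=np.mgrid[0:420:2,0:560:2];uv=np.c_[u.ravel(),v.ravel()];p=depth(uv,S)
    m=(p[:,2]>70)&(p[:,1]>230)&(p[:,1]<700)&(p[:,0]>300)&(p[:,0]<900)&(S[0]["range_z"][uv[:,1],uv[:,0]]>0)
    q=p[m]; print(n,[(y,q[(q[:,1]//40*40)==y].min(0).round().tolist(),q[(q[:,1]//40*40)==y].max(0).round().tolist()) for y in np.unique(q[:,1]//40*40)])
print(sensors.get_obs()["orientation"])
```

```text
lid FL BL BR FR [[467.0, 248.0, 50.0], [583.0, 230.0, 50.0], [567.0, 121.0, 50.0], [455.0, 144.0, 50.0]]
[np.float64(105.3), np.float64(117.3), np.float64(111.1), np.float64(114.2)]
tab [[420.0, 212.0, 37.0], [451.0, 210.0, 37.0], [440.0, 169.0, 37.0], [413.0, 176.0, 37.0], [431.0, 193.0, 37.0]] [[430. 190.  40.]]
wrist lid edge px [[448.0, 139.0, 48.0], [574.0, 123.0, 48.0], [421.0, 176.0, 48.0]]
scene [(np.float64(200.0), [760.0, 230.0, 71.0], [894.0, 240.0, 421.0]), (np.float64(240.0), [762.0, 240.0, 72.0], [900.0, 270.0, 333.0]), (np.float64(320.0), [747.0, 328.0, 99.0], [793.0, 360.0, 308.0]), (np.float64(360.0), [418.0, 360.0, 101.0], [791.0, 400.0, 324.0]), (np.float64(400.0), [401.0, 400.0, 76.0], [785.0, 440.0, 333.0]), (np.float64(440.0), [394.0, 440.0, 74.0], [784.0, 480.0, 342.0]), (np.float64(480.0), [532.0, 481.0, 75.0], [787.0, 519.0, 321.0]), (np.float64(520.0), [556.0, 521.0, 72.0], [589.0, 559.0, 233.0])]
side [(np.float64(200.0), [779.0, 230.0, 87.0], [892.0, 240.0, 511.0]), (np.float64(240.0), [792.0, 240.0, 78.0], [900.0, 275.0, 498.0]), (np.float64(280.0), [795.0, 316.0, 98.0], [851.0, 320.0, 312.0]), (np.float64(320.0), [745.0, 320.0, 72.0], [879.0, 360.0, 358.0]), (np.float64(360.0), [416.0, 360.0, 72.0], [877.0, 400.0, 361.0]), (np.float64(400.0), [400.0, 400.0, 231.0], [886.0, 440.0, 376.0]), (np.float64(440.0), [390.0, 440.0, 231.0], [890.0, 479.0, 413.0]), (np.float64(480.0), [779.0, 482.0, 289.0], [851.0, 492.0, 376.0]), (np.float64(520.0), [569.0, 545.0, 70.0], [587.0, 558.0, 163.0])]
[-2.22129290e+00 -2.22130247e+00  3.31551917e-04]
```

The tab measures (431,193,~39) and the chamber yaw about -8.5°, with sizes consistent (117×106). The tool needs +81.5° about z so its wide axis runs along the chamber's y. Moving above the tab now.

>>> servo_tool([
  [[-0.025,0.024,0],[0,0,6.8],-1],
  [[-0.025,0.024,0],[0,0,6.8],-1],
  [[-0.025,0.024,0],[0,0,6.8],-1],
  [[-0.025,0.024,0],[0,0,6.8],-1],
  [[-0.025,0.024,0],[0,0,6.8],-1],
  [[-0.025,0.024,0],[0,0,6.8],-1],
  [[-0.025,0.024,0],[0,0,6.8],-1],
  [[-0.019,0.024,0],[0,0,6.8],-1],
])

```text
t: 1.02
ee_pos: [428.9, 192.7, 189.2]
orientation: [-0.952, -2.994, 0.0]
ft_force: [0.0, -0.2, 0.4]
width: 37.8
grasp_force: 0.0
```

>>> servo_tool([
  [[0,0,0],[0,0,6.8],-1],
  [[0,0,0],[0,0,6.8],-1],
  [[0,0,0],[0,0,6.8],-1],
  [[0,0,0],[0,0,6.7],-1],
  [[0,0,0],[0,0,0],-1],
  [[0,0,0],[0,0,0],-1],
  [[0,0,0],[0,0,0],-1],
  [[0,0,0],[0,0,0],-1],
])

```text
t: 1.68
ee_pos: [431.0, 192.0, 189.2]
orientation: [0.237, 3.133, 0.0]
ft_force: [0.0, 0.1, 1.1]
width: -0.1
grasp_force: 0.0
```

Run:
```python
from h import *
W=cam("wrist");im=W[0]["color"].copy()
cv2.imwrite("pics/wrist1.png",im);o=sensors.get_obs();print(o["ee_pos"],o["orientation"],o["width"],o["t"])
```

```text
[431.0186623  191.93647702 189.17540948] [ 2.36005284e-01  3.13270970e+00 -1.70707359e-05] 0.5651218052857493 1.7333
```

View pics/wrist1.png

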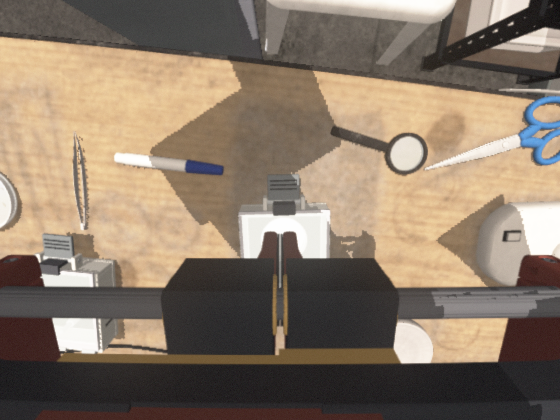

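The picture shows the tab plate centred near (284,187), the hook at (284,208), and the lid's front edge running (242,208)–(328,207) level in the image, so the yaw matches.

Run:
```python
from h import *
W=cam("wrist");im=W[0]["color"]
print("tab corners",plane([[267,176],[299,175],[284,187]],37,W).round(1).tolist(),depth([[284,184],[284,188]],W).round(1).tolist())
print("hook",depth([[284,208]],W).round(1).tolist(),"front edge",plane([[242,208],[328,207]],50,W).round(1).tolist())
```

```text
tab corners [[413.6, 179.5, 37.0], [418.1, 217.0, 37.0], [429.6, 197.4, 37.0]] [[425.9, 198.0, 37.8], [430.6, 197.3, 38.0]]
hook [[449.6, 194.2, 58.3]] front edge [[444.4, 145.6, 50.0], [458.2, 244.9, 50.0]]
```

>>> servo_tool([
  [[-0.003,0.005,-0.02],[0,0,0],-1],
  [[0,0,-0.025],[0,0,0],-1],
  [[0,0,-0.025],[0,0,0],-1],
  [[0,0,-0.025],[0,0,0],-1],
  [[0,0,-0.025],[0,0,0],-1],
  [[0,0,-0.015],[0,0,0],-1],
  [[0,0,-0.007],[0,0,0],-1],
  [[0,0,-0.003],[0,0,0],-1],
])

```text
t: 2.45
ee_pos: [427.4, 196.7, 43.1]
orientation: [-0.234, -3.131, 0.002]
ft_force: [-0.1, -0.3, 0.0]
width: 0.5
grasp_force: 0.0
```

>>> servo_tool([
  [[0,0,-0.004],[0,0,0],-1],
  [[0,0,-0.003],[0,0,0],-1],
  [[0,0,-0.003],[0,0,0],-1],
  [[0,0,-0.002],[0,0,0],-1],
  [[0,0,-0.002],[0,0,0],-1],
  [[0,0,-0.001],[0,0,0],-1],
  [[0,0,0],[0,0,0],-1],
  [[0,0,0],[0,0,0],-1],
])

```text
t: 3.12
ee_pos: [428.1, 197.0, 29.3]
orientation: [0.233, 3.133, 0.0]
ft_force: [0.6, 0.5, -0.3]
width: 0.6
grasp_force: 0.0
```

Run:
```python
from h import *
cv2.imwrite("pics/side1.png",cv2.resize(cam("side")[0]["color"][130:260,160:360],None,fx=3,fy=3));print(sensors.get_obs()["ee_pos"])
```

```text
[428.06335972 197.04189653  29.30959464]
```

View pics/side1.png

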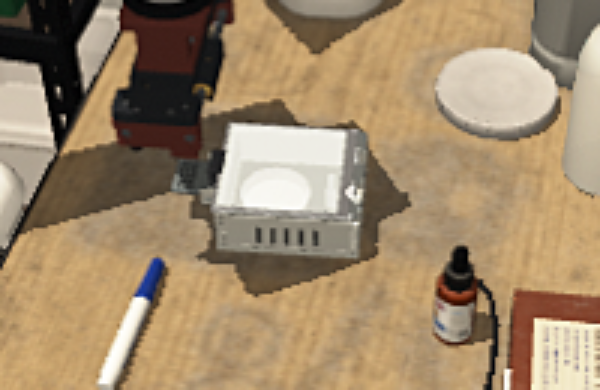

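The side crop shows the fingertip ending near crop (185,150), short of the tab at (197,175), and there is no contact force. I'll compare this with the projected TCP.

Run:
```python
from h import *
o=sensors.get_obs()
for n in("side","scene"):
    C=cam(n);d=C[0]
    P=np.array([o["ee_pos"],[428,197,80],[430,197,37]],float)
    uv=cv2.projectPoints(P,np.array(d["rvec"],float),np.array(d["tvec"],float),C[1],C[2])[0][:,0];print(n,uv.round(1).tolist())
    if n=="side": print("crop",((uv-[160,130])*3).round().tolist()); print(depth([[160+185//3,130+143//3],[160+197//3,130+176//3]],C).round().tolist())
    c=d["color"]; u,v=uv[0].astype(int)
    a=cv2.resize(c[v-45:v+35,u-50:u+60],None,fx=5,fy=5); cv2.circle(a,(250,225),4,(0,255,0),1); cv2.imwrite(f"pics/t_{n}.png",a)
a=np.hstack([cv2.resize(cv2.imread(f"pics/t_{n}.png"),(396,288)) for n in("side","scene")]);cv2.imwrite("pics/t.png",a)
```

```text
side [[223.1, 190.5], [221.5, 176.1], [223.6, 188.3]]
crop [[189.0, 181.0], [185.0, 138.0], [191.0, 175.0]]
[[435.0, 117.0, 152.0], [434.0, 197.0, 38.0]]
scene [[210.3, 195.7], [208.6, 179.6], [210.8, 193.0]]
```

View pics/t.png

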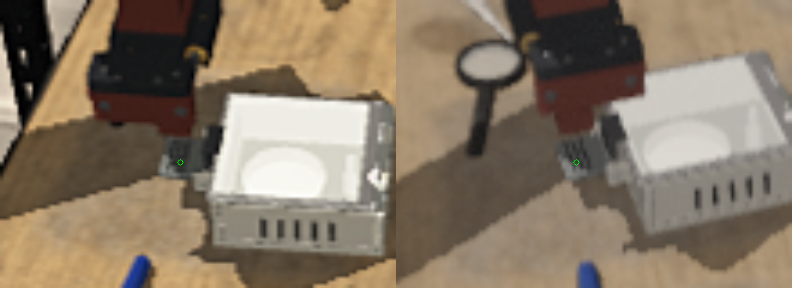

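Both views agree that the visible fingertip ends about 25 mm above the reported TCP. I'll check with depth.

Run:
```python
from h import *
for n in("side","scene"):
    C=cam(n);v,u=np.mgrid[150:200,190:240];uv=np.c_[u.ravel(),v.ravel()];p=depth(uv,C)
    c=C[0]["color"].astype(int)[uv[:,1],uv[:,0]]
    m=(c[:,2]>1.6*c[:,0])&(c[:,2]>40)&(c[:,2]<140)&(p[:,2]>20)&(abs(p[:,0]-430)<45)&(abs(p[:,1]-185)<70)
    q=p[m];k=np.argsort(q[:,2])[:12];print(n,np.c_[uv[m][k],q[k],c[m][k]].round().astype(int).tolist())
```

```text
side [[221, 182, 426, 191, 65, 29, 40, 70], [220, 182, 423, 191, 66, 34, 45, 70], [220, 181, 423, 194, 67, 21, 27, 64], [224, 182, 433, 189, 67, 29, 37, 69], [223, 182, 431, 188, 68, 28, 36, 67], [224, 181, 433, 191, 68, 23, 29, 65], [225, 182, 436, 187, 68, 27, 35, 71], [218, 181, 419, 191, 69, 20, 25, 63], [222, 182, 429, 187, 69, 26, 34, 67], [222, 181, 429, 190, 70, 22, 27, 63], [219, 181, 421, 190, 70, 22, 27, 64], [221, 181, 426, 190, 70, 23, 29, 65]]
scene [[205, 186, 418, 198, 63, 47, 55, 79], [209, 186, 426, 191, 66, 44, 51, 76], [208, 186, 423, 191, 66, 39, 45, 75], [204, 183, 418, 205, 67, 44, 52, 74], [210, 185, 429, 192, 67, 35, 42, 76], [206, 186, 419, 193, 67, 39, 44, 77], [212, 185, 433, 190, 67, 39, 44, 78], [213, 185, 435, 188, 67, 40, 46, 76], [214, 184, 438, 190, 68, 35, 40, 75], [209, 185, 426, 192, 68, 38, 42, 77], [206, 185, 420, 195, 68, 39, 43, 77], [207, 185, 422, 193, 69, 35, 42, 75]]
```

The finger ends at z≈55–62 where the TCP reads 29, so the reported tip is low by roughly 25–30 mm. I'll descend slowly and watch the force.

>>> servo_tool([
  [[0,0,-0.002],[0,0,0],-1],
  [[0,0,-0.002],[0,0,0],-1],
  [[0,0,-0.002],[0,0,0],-1],
  [[0,0,-0.002],[0,0,0],-1],
  [[0,0,-0.002],[0,0,0],-1],
  [[0,0,-0.002],[0,0,0],-1],
  [[0,0,0],[0,0,0],-1],
  [[0,0,0],[0,0,0],-1],
])

```text
t: 4.03
ee_pos: [427.8, 197.0, 17.0]
orientation: [-0.233, -3.133, 0.0]
ft_force: [-0.5, -0.2, -0.1]
width: 0.1
grasp_force: 0.0
```

Run:
```python
from h import *
C=cam("side");print(depth([[222,v] for v in range(180,196)],C).round().astype(int).tolist())
cv2.imwrite("pics/t2.png",cv2.resize(C[0]["color"][140:220,180:290],None,fx=6,fy=6))
```

```text
[[437, 116, 144], [436, 114, 142], [436, 115, 138], [436, 116, 134], [428, 189, 61], [428, 186, 59], [426, 203, 39], [426, 201, 38], [426, 196, 40], [426, 193, 39], [426, 189, 39], [427, 182, 42], [426, 182, 38], [426, 181, 36], [426, 182, 32], [423, 206, 3]]
```

View pics/t2.png

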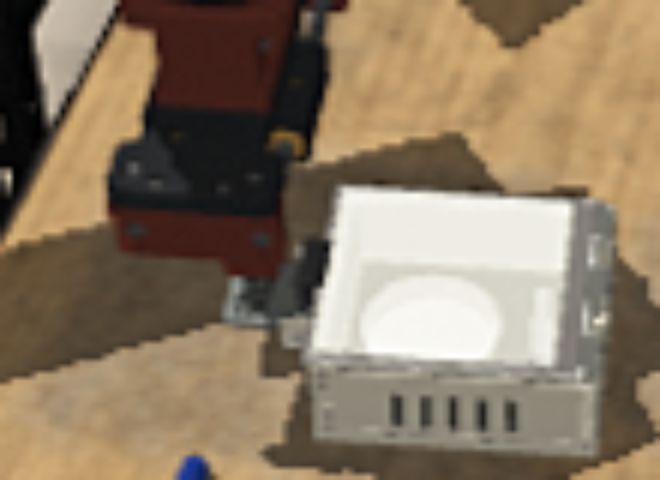

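The finger is directly over the tab, with its tip still at about z≈50–55 and nothing touching. Continuing down in small steps.

>>> servo_tool([
  [[0,0,-0.002],[0,0,0],-1],
  [[0,0,-0.002],[0,0,0],-1],
  [[0,0,-0.002],[0,0,0],-1],
  [[0,0,-0.002],[0,0,0],-1],
  [[0,0,-0.002],[0,0,0],-1],
  [[0,0,-0.002],[0,0,0],-1],
  [[0,0,0],[0,0,0],-1],
  [[0,0,0],[0,0,0],-1],
])

```text
t: 4.75
ee_pos: [427.9, 197.0, 5.0]
orientation: [-0.233, -3.133, 0.0]
ft_force: [0.1, -0.4, 0.6]
width: 0.3
grasp_force: 0.0
```

>>> servo_tool([
  [[0,0,-0.002],[0,0,0],-1],
  [[0,0,-0.002],[0,0,0],-1],
  [[0,0,-0.002],[0,0,0],-1],
  [[0,0,0],[0,0,0],-1],
  [[0,0,0],[0,0,0],-1],
  [[0,0,0],[0,0,0],-1],
  [[0,0,0],[0,0,0],-1],
  [[0,0,0],[0,0,0],-1],
])

```text
t: 5.42
ee_pos: [428.0, 197.2, -0.4]
orientation: [0.233, 3.133, 0.0]
ft_force: [-1.4, 0.3, 8.1]
width: 0.5
grasp_force: 4.2
```

Run:
```python
from h import *
for n in("side","scene"):
    C=cam(n);v,u=np.mgrid[150:200,190:240];uv=np.c_[u.ravel(),v.ravel()];p=depth(uv,C)
    c=C[0]["color"].astype(int)[uv[:,1],uv[:,0]]
    m=(c[:,2]>1.6*c[:,0])&(c[:,2]>40)&(c[:,2]<140)&(p[:,2]>5)&(abs(p[:,0]-430)<45)&(abs(p[:,1]-190)<25)
    q=p[m];k=np.argsort(q[:,2])[:6];print(n,np.c_[uv[m][k],q[k]].round().astype(int).tolist())
W=cam("wrist");print(depth([[284,187],[284,180],[242,208],[328,207]],W).round().tolist())
```

```text
side [[219, 190, 418, 193, 35], [218, 190, 416, 193, 36], [220, 189, 421, 195, 36], [224, 190, 431, 191, 37], [226, 190, 436, 190, 37], [221, 190, 424, 191, 37]]
scene [[213, 195, 434, 193, 33], [212, 195, 431, 193, 33], [209, 195, 424, 194, 36], [208, 195, 421, 193, 37], [212, 194, 431, 192, 38], [209, 194, 425, 195, 38]]
[[397.0, 205.0, 1.0], [393.0, 205.0, 0.0], [408.0, 174.0, -0.0], [415.0, 232.0, 1.0]]
```

Contact at 8 N, with the tip physically at about 35. I'll check numerically whether the lid is up.

```bash
cat > lid.py <<'E'
from h import *
a=np.radians(-8.3);ex=np.array([np.cos(a),np.sin(a)]);ey=np.array([-ex[1],ex[0]])
tab=np.array([430,197.]);org=tab+94*ex
for n in("side","scene"):
    C=cam(n);v,u=np.mgrid[100:240,170:330];uv=np.c_[u.ravel(),v.ravel()];p=depth(uv,C)
    X=(p[:,:2]-org)@ex;Y=(p[:,:2]-org)@ey
    m=(abs(Y)<50)&(X>-54)&(X<110)&(p[:,2]>56)&(p[:,2]<230)
    print(n,m.sum(),np.c_[X,Y,p[:,2]][m][::max(1,m.sum()//14)].round().astype(int).tolist())
E
python3 lid.py
python3 - <<'E'
import sys;sys.path.insert(0,'.')
from h import *
print(sensors.get_obs()["ft_force"])
E
```

```text
side 1137 [[-44, 49, 125], [-21, 38, 107], [-17, 29, 102], [-9, 23, 98], [-29, -6, 113], [-7, 4, 99], [0, 7, 90], [-1, -2, 91], [2, -9, 92], [7, -10, 86], [35, 8, 64], [7, -25, 83], [17, -28, 77], [18, -42, 77], [39, -48, 58]]
scene 806 [[-44, 47, 124], [-43, 23, 120], [-33, 15, 115], [-8, 22, 98], [-1, 19, 93], [-16, 1, 104], [-33, -21, 119], [-42, -30, 121], [35, 14, 66], [19, -4, 77], [10, -18, 84], [14, -24, 82], [42, -13, 60], [40, -26, 62], [41, -46, 62]]
[-2.3265764   0.74544891  9.09071279]
```

The lid has sprung up: its edge is near chamber x≈-43, z≈123, and its slope fits 0.66 rad. The real tip is about 30 mm above the reported TCP. I'll lift to a tip height of about 97 and push back along the chamber's +x.

>>> servo_tool([
  [[0,0,0.008],[0,0,0],-1],
  [[0,0,0.01],[0,0,0],-1],
  [[0,0,0.012],[0,0,0],-1],
  [[0,0,0.012],[0,0,0],-1],
  [[0,0,0.012],[0,0,0],-1],
  [[0,0,0.012],[0,0,0],-1],
  [[0,0,0],[0,0,0],-1],
  [[0,0,0],[0,0,0],-1],
])

```text
t: 6.33
ee_pos: [428.7, 197.3, 66.1]
orientation: [0.233, 3.131, 0.002]
ft_force: [-0.7, 0.0, -0.6]
width: 0.3
grasp_force: 0.0
```

>>> servo_tool([
  [[0.012,-0.0017,0],[0,0,0],-1],
  [[0.012,-0.0017,0],[0,0,0],-1],
  [[0.012,-0.0017,0],[0,0,0],-1],
  [[0.012,-0.0017,0.004],[0,0,0],-1],
  [[0.012,-0.0017,0.006],[0,0,0],-1],
  [[0.012,-0.0017,0.006],[0,0,0],-1],
  [[0.012,-0.0017,0.006],[0,0,0],-1],
  [[0.012,-0.0017,0.005],[0,0,0],-1],
])

```text
t: 7.0
ee_pos: [525.0, 183.3, 92.5]
orientation: [-0.233, -3.132, 0.0]
ft_force: [0.2, 1.5, -0.1]
width: 0.5
grasp_force: 0.3
```

```bash
python3 lid.py
```

```text
side 561 [[26, 49, 226], [29, -26, 230], [24, 21, 139], [5, -6, 141], [-2, -6, 134], [37, 44, 90], [22, -27, 143], [40, 34, 82], [33, 1, 102], [26, -43, 132], [29, -45, 125], [33, -39, 110], [34, -48, 106], [44, -32, 73], [49, -49, 57]]
scene 363 [[-21, 49, 227], [-25, 5, 229], [-28, -3, 218], [-27, -25, 222], [19, -9, 153], [13, -7, 146], [-6, 7, 135], [10, -8, 139], [28, 7, 122], [0, -7, 133], [23, -44, 145], [35, -3, 97], [31, -48, 117], [26, 3, 61], [44, -38, 67]]
```

The lid is at about 1.25 rad and following the finger. Pushing on past upright.

>>> servo_tool([
  [[0.01,-0.0015,0.003],[0,0,0],-1],
  [[0.01,-0.0015,0.002],[0,0,0],-1],
  [[0.01,-0.0015,0.002],[0,0,0],-1],
  [[0.01,-0.0015,0],[0,0,0],-1],
  [[0.01,-0.0015,0],[0,0,0],-1],
  [[0.008,-0.001,0],[0,0,0],-1],
  [[0,0,0],[0,0,0],-1],
  [[0,0,0],[0,0,0],-1],
])

```text
t: 7.77
ee_pos: [581.9, 174.8, 98.8]
orientation: [-0.233, -3.131, 0.0]
ft_force: [-2.2, -0.3, 2.7]
width: 0.5
grasp_force: 1.5
```

```bash
python3 lid.py
```

```text
side 340 [[91, 17, 227], [68, -8, 149], [53, -7, 141], [76, -28, 158], [55, 36, 89], [56, 24, 93], [60, 5, 104], [73, -46, 146], [73, -49, 142], [60, -16, 101], [51, 1, 73], [26, -2, 63], [54, -28, 81], [55, -44, 84], [53, -50, 64]]
scene 850 [[33, 47, 229], [48, -3, 181], [68, -8, 152], [66, -8, 144], [54, -8, 138], [78, -45, 153], [69, -14, 125], [58, 30, 87], [72, -49, 135], [64, -21, 107], [59, -5, 87], [59, -14, 85], [51, 8, 57], [52, -21, 68], [52, -45, 62]]
```

The lid is at about 1.85, on its stop. Backing off.

>>> servo_tool([
  [[-0.008,0.001,0],[0,0,0],-1],
  [[-0.015,0.002,0.005],[0,0,0],-1],
  [[-0.02,0.003,0.015],[0,0,0],-1],
  [[-0.02,0.003,0.02],[0,0,0],-1],
  [[-0.02,0.003,0.02],[0,0,0],-1],
  [[-0.02,0.003,0.02],[0,0,0],-1],
  [[-0.015,0.002,0.01],[0,0,0],-1],
  [[0,0,0],[0,0,0],-1],
])

```text
t: 8.53
ee_pos: [462.7, 192.5, 191.4]
orientation: [0.231, 3.13, 0.002]
ft_force: [-0.6, 0.7, -0.5]
width: 0.2
grasp_force: 0.0
```

>>> servo_tool([
  [[0,0,0],[0,0,0],-1],
  [[0,0,0],[0,0,0],-1],
  [[0,0,0],[0,0,0],-1],
  [[0,0,0],[0,0,0],-1],
  [[0,0,0],[0,0,0],-1],
  [[0,0,0],[0,0,0],-1],
  [[0,0,0],[0,0,0],-1],
  [[0,0,0],[0,0,0],-1],
])

```text
t: 9.2
ee_pos: [464.0, 191.9, 188.9]
orientation: [-0.233, -3.133, 0.0]
ft_force: [0.8, 0.9, 0.3]
width: 0.7
grasp_force: 0.0
```

```bash
python3 lid.py; python3 -c "
from h import *
cv2.imwrite('pics/end.png',cam('scene')[0]['color'])"
```

```text
side 406 [[-50, 9, 230], [77, 22, 165], [66, 40, 129], [68, 19, 135], [75, -13, 154], [79, -34, 164], [71, -21, 142], [60, 8, 104], [44, 48, 56], [45, 35, 58], [74, -46, 131], [58, -28, 98], [50, -12, 69], [55, -47, 86]]
scene 905 [[-53, -7, 229], [71, 41, 142], [71, 31, 134], [63, 47, 112], [64, 33, 113], [83, -49, 161], [75, -39, 147], [68, -17, 124], [63, -1, 104], [56, 18, 83], [51, 26, 69], [57, -14, 88], [53, -8, 72], [54, -23, 72], [52, -44, 64]]
```

View pics/end.png

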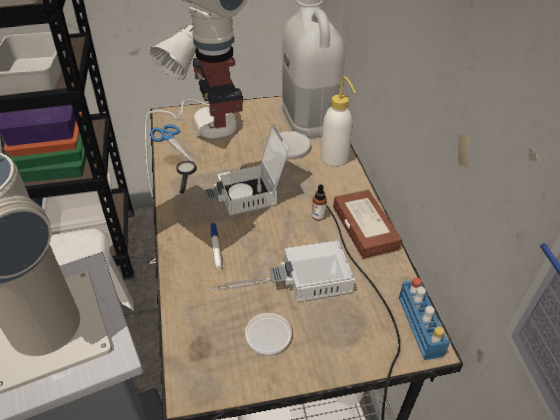

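The picture shows the lid standing open at (275,155), the dish still in place at (240,190), the empty chamber shut and the other things unmoved. The arm is clear.

```bash
python3 -c "
from h import *
print(close_job())"
```

```text
the job is handed in; nothing more can be done
None
```

I handed the job in at about 9 s: the full chamber's lid rests open on its stop (about 1.85 rad), and in the last picture the dish, the empty chamber and the other things look undisturbed; no verdict came back.

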